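# Hang the wooden board on the rail hook

## Task

Take the wooden chopping board out of the dowel stand and hang it up by its hole on the J-hook at the end of the spice shelf: bring it in sideways over the hook's upturned tip, then let it down into the throat so that it hangs free and straight on the hook. The hook slides in a rail that is only taped on, so feel for it gently and never push or drop on it with more than about 20 newtons (2 kg). Leave the green board and everything else on the counter where it is.

Things in the scene. Friction and masses are not known exactly. Their poses are not given: they have to be found in the camera images.
- board_center (a point): Centre of the wooden chopping board: brown upright slab 150 wide (its x) x 12 thick (y) x 200 mm tall (z), 200-350 g, in a slot of the stand, bottom edge 15 mm above the counter. A round hanging hole 18 mm across goes through its thickness (axis y) on the middle line, hole centre 50 mm below the top edge. Both faces are alike; it may be hung either way round.
- board_hole (a point): Centre of the wooden board's hanging hole (mid-thickness): 50 mm above board_center along the board's z. Axes as the board's.
- stand: Dark wooden dowel stand, fixed, base 170 (x) x 190 (y) x 15 mm; origin at the centre of its underside. Two slots along its x, at y = +35 and -35 mm, each 15 mm wide between dowels (at x = +50 and -50 mm) that rise to 68 mm above the counter. One slot holds the wooden board, the other the green one: either way.
- green_center (a point): Centre of the green plastic board, 150 x 12 x 110 mm tall (top 125 mm above the counter), standing in the other slot, 70 mm away from the wooden board. Not to be moved.
- shelf: Open wooden spice shelf, fixed, 260 (x) x 260 (y) x 245 mm high, nothing on top; origin at the centre of its underside. On its +y end panel (face at its y = 130 mm) an aluminium rail, 240 mm long along x, 8 thick, 22 high, is taped at height 229 mm. One dark steel J-hook of 5 mm rod, lying in the shelf's y-z plane, sits in the rail.
- rail_mid (a point): Point fixed to the shelf opposite the rail's middle: middle of the throat in y, centre line of the hook's prong in height (205 mm). Axes as the shelf's. The hook was slid along the rail and sits ANYWHERE up to 30 mm either side (x) of this point, not measured: find it by touch or by looking. With the board hung, the hole centre is 6.5 mm below this point.
- stem_line (a point): Fixed to the shelf opposite the rail's middle, axes as the shelf's: y of the centre line of the hook's upright stem (10 mm nearer the panel than rail_mid). The stem runs down from an arm at height 229 mm to the prong at 205 mm; the throat between stem and upturned tip is 15 mm wide, the prong's top at 207.5 mm.
- tip_line (a point): Fixed to the shelf opposite the rail's middle, axes as the shelf's: y and height of the centre of the round end (5 mm across) of the hook's upturned tip, 12 mm farther out than rail_mid and 9 mm higher; its x is unknown like the hook's. The hook slides along x only under more than 8 N and is rigid in y and z.
- dabba: Closed round steel dabba, 112 mm across, 67 mm high, loose; origin under its centre. Bystander.
- turntable: White plastic turntable, 230 mm across, 33 mm high, fixed; origin under its centre. Carries three glass jars.
- jar0: Glass jar with steel cap, 60 mm across, 95 mm high, on the turntable; origin under its centre. Bystander.
- jar1: As jar0. Bystander.
- jar2: As jar0. Bystander.
- lid: Black silicone lid with a knob, 156 mm across, 33 mm high, loose on the counter; origin under its centre. Bystander.
- pestle: Steel pestle lying on the counter along its x, 170 mm long, 33 mm thick, loose; origin under its centre. Bystander.
Mind the look-alikes: they are no part of the job. Leave any turquoise look-alike of the part that bears board_center alone.

How it is judged:
On the way:
1. the wooden board is held in the fingers, lifted clear of the stand's dowels (height (world z) of board_center above 0.172 m and contact force between the fingers and board above 1 N), for 0.1 s.
At the end, for the whole second after the job is handed in: The board hangs still and released on the hook: hole centre 2.5 to 10.5 mm below the prong line, within 6 mm of the throat's middle and 40 mm of the rail's middle, upright within 0.15 rad, face along the end panel within 0.25 rad, its weight on the hook (z of board_hole in the frame of rail_mid between -0.0105 and -0.0025 m and y of board_hole in the frame of rail_mid between -0.006 and 0.006 m and x of board_hole in the frame of rail_mid between -0.04 and 0.04 m and angle between board_center's own z axis and vertical below 0.15 rad and angle between the y axis of board_center and the y axis of shelf, either way round below 0.25 rad and contact force between board and shelf above 1 N and linear speed of board below 0.03 m/s); the robot touches nothing.
It fails at once if the board presses or hits the shelf, rail or hook with more than 20 N (contact force between board and shelf above 20 N).
It fails at once if the robot presses the shelf, rail or hook with more than 20 N (contact force between any of the fingers, the arm and shelf above 20 N).
It fails at once if the green board is moved more than 25 mm (distance of green_center from where it was at the start of the episode above 0.025 m).
It fails at once if the dabba, a jar, the lid or the pestle is moved more than 25 mm (distance of any of dabba, jar0, jar1, jar2, lid, pestle from where it was at the start of the episode above 0.025 m).
It also fails if it takes over 72 s, if anything falls off the work surface, if the arm or the gripper's body presses on something with over 40 N, if the wrist force passes 120 N, or if a joint passes its speed limit or range.

## Robot

A 7-joint arm with a two-finger parallel gripper is mounted at the origin on the work surface. World frame = base frame: x ahead of the robot, y to its left, z up, the work surface at z = 0. Lengths are in m, angles in rad, forces in N, time in s.
With the tool pointing down it reaches from about 0.4 to 0.85 m from the base axis. Payload 10.4 kg.
Tool frame: the origin (TCP) lies at the very end of the fingers, on their centre line; the grasp point (between the pads) lies 19 mm behind it; x points along the fingers, y is the direction in which the jaws open and shut, and the axes are right-handed (so a half turn about x gives the same grasp; the last joint's range is limited). The gripper opens to 85 mm and grips with 20 to 120 N. Pads are 22 mm wide; open, the fingers measure 114 mm over their backs; the gripper's body (76 mm by 85 mm) begins 54 mm behind the grasp point. The pads swing forward as they close: fully open they stand 13 mm farther back than shut.
Start: joints at [1.248, 0.332, -0.065, 1.46, 0.022, 1.35, -0.088], TCP at [0.185, -0.597, 0.2] pointing down, gripper open.
Joint ranges: [-2.6, 2.6], [-0.5, 2.12], [-1.47, 1.34], [0.16, 2.42], [-1.27, 4.41], [0.06, 2.06], [-2.6, 2.6]. Speed limits (rad/s): [2.22, 2.22, 2.79, 2.79, 3.14, 3.14, 3.14].

## Interface

Orientations are given as a unit quaternion [x, y, z, w].
In Python, from workcell import monitor, camera, ticket, regions_of gives the robot as it stands.
- The arm moves only by the tool step_arm, never from a script. Its argument "increments" is a list of rows, each a list of 5 numbers: the finger opening in m, from 0 to 0.0854, then the shift along the world's x, y, z in m, then the turn about the world's z in rad. A call has 1 to 12 rows; each row shifts and turns the commanded pose from where the row before left it; what a row does not reach is not made up. A row lasts 1/12 s, in which the tool goes at most 41.7 mm and 7.16 degrees, less where a joint would pass 70% of its speed; a pose out of reach is approached as far as the arm can. A call with a gripper value outside its range is refused whole. The fingers move at their own pace and stop on an object; "force" is the grip in N (left out, the last holds). Time passes only in rows, so rows that do not move let the fingers close. It gives the time, the measured TCP pose, the force and the opening at its end, in the units of the state.
- monitor.get_obs(): the state, without advancing time (a new reading comes with each control period).
- camera(name): name is "scene" or "top" or "wrist"; returns a dict with "color" (400x640x3 uint8, red, green, blue), "range_z" (400x640 float32, m along the optical axis (not along the pixel's ray), 0 where there is no reading), "fx", "fy", "cx", "cy" (pixels), "cam_to_world" (4x4, takes a point from camera to world coordinates). Camera axes: x right, y up, looking along -z (the intrinsics and any distortion apply to the point x, -y, -z); pixel columns grow to the right and rows downward; lengths in m; the calibration is good to about 2 mm. A picture is of the moment at which its call begins.
- ticket.hand_in(): hands the job in, once; it reports no verdict.
Trained networks look in a picture, given as the dict that the camera call returned (one of the last four; its "shot" number tells which), for a name from the list of things; names that differ only in an ending like _2 or _b are one class to them, and where a whole thing is asked for, a point or a joint stands for the part that bears it (a point fixed in the world has none). Each returns a list of dicts, best first, with "p" (0 to 1); they miss things now and then, are a little off and sometimes report something else, mostly with a low value. They report only what shows in the picture. A call takes as long as a camera call. They do not tell look-alikes from the thing itself.
- regions_of(picture, query): "region" (400x640 bool, what is visible of it) and "centre" ([row, column] in pixels, amid what is visible of it).
The state is a dict: "clock": time; "joint_pos": joint angles; "joint_velocities": joint speeds; "tau": joint torques, N m; "position": TCP position; "ee_rot": TCP orientation; "ft_force": force on the tool from outside, world axes, zero at the start; "torque": the same for the moment, N m; "grip_width": opening from 0.0 (shut) to 1.0 (fully open).
Only numpy, scipy, OpenCV 4.12 (cv2) and the standard library are available. Lean on these libraries where they do the work, as an engineer would, in place of code of your own. Each camera call takes 0.05 s, during which the arm holds its last target. There are 200 camera calls.

## Working session

There is one attempt and no reset: what is moved stays moved. The work goes in short steps, Python scripts to look and compute and a tool call to move; the robot and the scene stay as the last step left them, time stands still between calls to the robot, and variables do not carry over. Pictures are saved under pics/ and viewed, about 8 in all and at most 12, crops included, and the job is handed in when it is done.

Besides the shell and the picture viewer there is one more tool, called after "Call:" as name(argument=value, ...) on one line, values as JSON. step_arm: Moves the arm, as the interface text tells. Its arguments: {"type":"object","properties":{"increments":{"type":"array"},"force":{"type":"number"}},"required":["increments"]}

```bash
mkdir -p pics
cat > h.py <<'E'
import numpy as np, cv2
from workcell import monitor, camera, ticket, regions_of
def world(p, rc=None, mask=None):
    """world points (Nx3) of masked pixels"""
    r,c=np.nonzero(mask & (p["range_z"]>0)); z=p["range_z"][r,c]
    q=np.c_[(c-p["cx"])/p["fx"]*z, -(r-p["cy"])/p["fy"]*z, -z, np.ones(len(z))]
    return (q@np.array(p["cam_to_world"]).T)[:,:3]
def project(p,X):
    M=np.linalg.inv(np.array(p["cam_to_world"])); q=M[:3,:3]@np.asarray(X)+M[:3,3]
    return p["fx"]*q[0]/-q[2]+p["cx"], p["fy"]*-q[1]/-q[2]+p["cy"]
def save(n,img): cv2.imwrite(f"pics/{n}.png", np.ascontiguousarray(img[...,::-1]))
E
python3 - <<'E'
from h import *
S=camera("scene");T=camera("top")
print(S.keys())
save("s1",S["color"]);save("t1",T["color"])
for n,p in (("scene",S),("top",T)):
    print(n,p["fx"],p["cx"],p["cy"],np.round(p["cam_to_world"],3).tolist())
    for k in ["board_center","green_center","stand","shelf"]:
        for d in regions_of(p,k)[:3]:
            w=world(p,mask=d["region"])
            print(k,round(d["p"],2),np.round(d["centre"]),d["region"].sum(),np.round(np.percentile(w,[2,50,98],axis=0),3).tolist() if len(w) else None)
print(monitor.get_obs())
E
```

```text
dict_keys(['color', 'range_z', 'fx', 'fy', 'cx', 'cy', 'cam_to_world', 'shot'])
scene 474.0192313504516 322.50964443957696 196.5451957389895 [[-0.326, -0.563, 0.76, 1.649], [0.945, -0.208, 0.251, 0.391], [0.017, 0.8, 0.6, 1.058], [0.0, 0.0, 0.0, 1.0]]
board_center 0.96 [220. 380.] 1149 [[0.458, 0.188, 0.025], [0.535, 0.212, 0.135], [0.595, 0.234, 0.216]]
board_center 0.87 [175. 428.] 1068 [[-0.092, 0.261, -0.001], [0.188, 0.303, 0.109], [0.245, 0.339, 0.201]]
green_center 0.93 [224. 360.] 676 [[0.445, 0.118, 0.015], [0.529, 0.141, 0.082], [0.581, 0.161, 0.127]]
stand 0.9 [250. 372.] 1484 [[0.467, 0.073, 0.002], [0.565, 0.203, 0.015], [0.619, 0.276, 0.06]]
shelf 0.79 [175. 221.] 8741 [[0.347, -0.482, 0.023], [0.55, -0.338, 0.18], [0.607, -0.226, 0.248]]
top 490.254589795582 322.1370002161641 197.37110898530239 [[0.01, 0.989, -0.15, 0.285], [-1.0, 0.011, 0.008, -0.003], [0.01, 0.15, 0.989, 1.595], [0.0, 0.0, 0.0, 1.0]]
board_center 0.82 [191. 247.] 776 [[0.447, 0.185, 0.021], [0.516, 0.205, 0.158], [0.586, 0.227, 0.219]]
board_center 0.63 [310. 217.] 961 [[0.111, 0.26, 0.008], [0.175, 
[... 350 characters left out ...]
 'joint_pos': array([ 1.24838179,  0.3322165 , -0.06466843,  1.46011827,  0.02157727,
        1.34990283, -0.08847265]), 'joint_velocities': array([ 9.21388438e-04,  2.99249078e-04, -4.67274200e-04,  9.38098066e-05,
       -1.50069988e-03,  1.19388984e-04,  6.54028383e-04]), 'tau': array([-2.02009760e-04, -6.24746490e+01,  4.92212700e-02, -3.91555238e+01,
        1.64511212e-02,  2.50552352e-03, -9.62574131e-05]), 'position': array([ 0.18460002, -0.59712963,  0.1995184 ]), 'ee_rot': array([ 0.69918933,  0.10558758, -0.69916414,  0.1056175 ]), 'ft_force': array([ 0.85183359, -1.29672988,  0.19934033]), 'torque': array([ 0.03375119, -0.00087024,  0.01215019]), 'grip_width': 0.9982117381787068}
```

```bash
python3 -c "
import cv2,numpy as np
a=cv2.imread('pics/s1.png');b=cv2.imread('pics/t1.png')
cv2.imwrite('pics/st.png',np.vstack([a[:,:],b])[:, :])
" ; python3 -c "
import cv2
a=cv2.imread('pics/st.png');cv2.imwrite('pics/st.png',cv2.resize(a,(480,600),interpolation=cv2.INTER_AREA))"
```

```text
(no output)
```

View pics/s1.png

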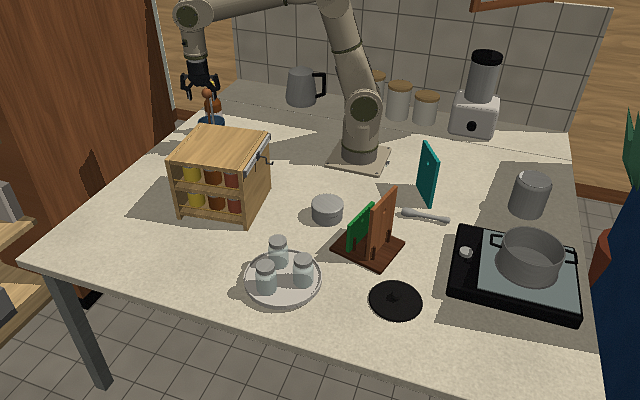

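View pics/t1.png

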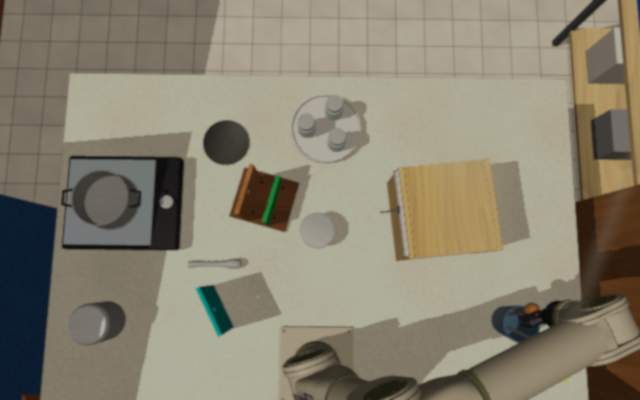

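The wooden board is the brown slab at scene (380,220) and top (247,191). It stands in the dowel stand beside the green board at (360,224). The turquoise slab at (428,175) is the look-alike and stays put. The hook shows at scene (262,160) and top (388,211). Next I'll fit the geometry.

Run:
```python
from h import *
S=camera("scene");T=camera("top");W=camera("wrist")
def top_rect(w,lo,hi):
    q=w[(w[:,2]>lo)&(w[:,2]<hi)][:,:2].astype(np.float32)
    (c,s,a)=cv2.minAreaRect(q); return len(q),np.round(c,4),np.round(s,4),round(a,1)
for n,p in (("scene",S),("top",T)):
    for k,lo,hi in (("board_center",.19,.225),("board_center",.08,.225),("green_center",.11,.135),("shelf",.238,.256)):
        d=regions_of(p,k)[0]; m=cv2.erode(d["region"].astype(np.uint8),np.ones((2,2)))>0 if k=="shelf" else d["region"]
        w=world(p,mask=m)
        if k=="shelf": pass
        print(n,k,d["centre"],top_rect(w,lo,hi))
    d=regions_of(p,"dabba")
    print("dabba",[ (round(x["p"],2),np.round(np.median(world(p,mask=x["region"]),0),3)) for x in d[:2]])
o=monitor.get_obs()
from scipy.spatial.transform import Rotation as R
Rt=R.from_quat(o["ee_rot"]).as_matrix(); print(Rt.round(3))
C=np.array(W["cam_to_world"]); print("cam in tool",(Rt.T@(C[:3,3]-o["position"])).round(4)); print((Rt.T@C[:3,:3]).round(3),W["fx"])
a=S["color"][110:200,150:290]; b=S["color"][180:280,320:420]
A=cv2.resize(a,None,fx=5,fy=5,interpolation=cv2.INTER_CUBIC)
save("c2",A)
```

```text
scene board_center [217.0, 379.7] (281, array([0.521 , 0.2113]), array([0.0148, 0.1548]), 75.2)
scene board_center [217.0, 379.7] (944, array([0.522, 0.211]), array([0.0158, 0.1567]), 74.6)
scene green_center [224.3, 358.4] (201, array([0.5075, 0.1426]), array([0.0154, 0.1554]), 75.2)
scene shelf [172.6, 220.1] (3222, array([ 0.4692, -0.3584]), array([0.2586, 0.2695]), 6.4)
dabba [(0.72, array([0.447, 0.009, 0.063]))]
top board_center [190.2, 245.4] (272, array([0.5163, 0.2091]), array([0.0129, 0.1465]), 74.9)
top board_center [190.2, 245.4] (586, array([0.5162, 0.2088]), array([0.0136, 0.1464]), 74.6)
top green_center [198.4, 272.3] (226, array([0.5046, 0.1399]), array([0.0133, 0.1504]), 75.0)
top shelf [210.3, 442.3] (8534, array([ 0.4627, -0.3642]), array([0.2551, 0.2735]), 6.5)
dabba [(0.56, array([ 0.414, -0.001,  0.066])), (0.24, array([ 0.459, -0.352,  0.244]))]
[[ 0.     0.295 -0.955]
 [-0.    -0.955 -0.295]
 [-1.     0.     0.   ]]
cam in tool [-0.1754 -0.0008 -0.0829]
[[-0.     0.323 -0.946]
 [ 1.    -0.002 -0.001]
 [-0.002 -0.946 -0.323]] 351.3307779529729
```

View pics/c2.png

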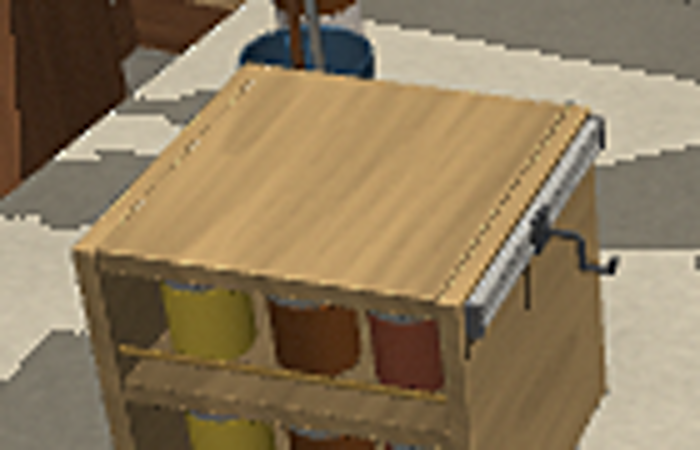

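The crop shows the J-hook at about crop (610,265), near the middle of the rail, with the tip turned up. I'll fly over it with the wrist camera.

Call:
step_arm(increments=[[0.085,0,0,0.04,0],[0.085,0,0,0.04,0],[0.085,0,0,0.04,0],[0.085,0,0,0.04,0],[0.085,0.02,0.034,0,-0.02],[0.085,0.02,0.034,0,-0.02],[0.085,0.02,0.034,0,-0.02],[0.085,0.02,0.034,0,-0.02],[0.085,0.02,0.034,0,-0.02],[0.085,0.02,0.034,0,-0.02],[0.085,0.02,0.034,0,-0.02],[0.085,0.02,0.034,0,-0.02]])

```text
clock: 2.15
position: [0.3452, -0.3233, 0.3598]
ee_rot: [0.705, 0.049, -0.705, 0.049]
ft_force: [0.7, 0.5, 0.2]
grip_width: 0.997
```

Call:
step_arm(increments=[[0.085,0.02,0.035,0,-0.02],[0.085,0.015,0.035,0,-0.01],[0.085,0.01,0.035,0,0],[0.085,0.01,0.01,0,0],[0.085,0,0,0,0],[0.085,0,0,0,0]])

```text
clock: 2.65
position: [0.3997, -0.2099, 0.3597]
ee_rot: [0.706, 0.039, -0.706, 0.04]
ft_force: [-0.2, -0.8, 0.8]
grip_width: 0.994
```

Run:
```python
from h import *
W=camera("wrist"); np.save("w3.npy",W,allow_pickle=True)
save("w3",W["color"])
for uv in [(0.47,-0.2,0.205)]: print(project(W,uv))
```

```text
(np.float64(314.2995134527789), np.float64(93.7843565043876))
```

View pics/w3.png

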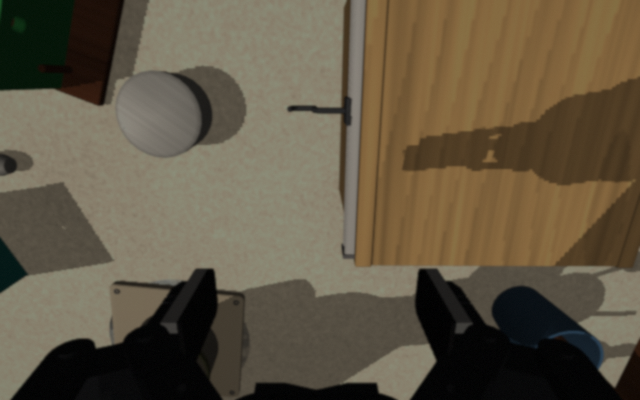

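The wrist picture shows the hook from above: the carriage at (347,108) and the tip at about (291,108). I'll go closer for the second view.

Call:
step_arm(increments=[[0.085,0,0,-0.03,0],[0.085,0,0,-0.03,0],[0.085,0,0,0,0],[0.085,0,0,0,0]])

```text
clock: 3.03
position: [0.3984, -0.211, 0.2992]
ee_rot: [-0.705, -0.038, 0.707, -0.038]
ft_force: [0.4, -0.2, 1.2]
grip_width: 1.0
```

Run:
```python
from h import *
W=camera("wrist"); np.save("w4.npy",W,allow_pickle=True)
A=np.load("w3.npy",allow_pickle=True).item()
u=cv2.resize(A["color"][90:130,270:400],None,fx=6,fy=6,interpolation=cv2.INTER_CUBIC)
v=cv2.resize(W["color"][60:110,270:400],None,fx=6,fy=6,interpolation=cv2.INTER_CUBIC)
save("w4",np.vstack([u,v]))
for n,p in (("A",A),("B",W)):
    d=regions_of(p,"shelf") if n=="B" else []
    g=p["color"].astype(int).sum(2); z=p["range_z"]
    m=(z>0)&(g<200); m[:, :265]=0; m[:,400:]=0; m[150:]=0; m[:40]=0
    w=world(p,mask=m); k=(w[:,2]>.18)&(w[:,2]<.245); w=w[k]
    r,c=np.nonzero(m); r=r[k];c=c[k]
    print(n,len(w))
    for cc in range(c.min(),c.max()+1,3):
        s=c==cc
        if s.any(): print(cc,r[s].min(),r[s].max(),w[s].mean(0).round(4))
    # panel edge: full shelf top points and rail
    zz=world(p,mask=(np.arange(640)[None]>330)&(np.arange(400)[:,None]<240)&(z>0))
    for lo,hi in ((.242,.25),(.234,.2415)):
        t=zz[(zz[:,2]>lo)&(zz[:,2]<hi)]
        # max y per x-bin
        b=np.digitize(t[:,0],np.arange(.35,.62,.01)); e=np.array([t[b==i][t[b==i][:,1].argmax()] for i in np.unique(b) if (b==i).sum()>5])
        if len(e)>4: f=np.polyfit(e[:,0],e[:,1],1); res=e[:,1]-np.polyval(f,e[:,0]); print(lo,f.round(4),res.std().round(4),e[:,0].min(),e[:,0].max())
```

```text
A 524
288 108 110 [ 0.4551 -0.1785  0.2173]
291 106 110 [ 0.456  -0.1808  0.2145]
294 106 110 [ 0.4558 -0.1831  0.2073]
297 106 110 [ 0.4561 -0.1858  0.2074]
300 106 110 [ 0.4564 -0.1885  0.2082]
303 106 110 [ 0.4567 -0.1912  0.2079]
306 106 110 [ 0.457  -0.1939  0.2077]
309 106 110 [ 0.4574 -0.1966  0.209 ]
312 106 111 [ 0.4586 -0.1994  0.2263]
315 106 112 [ 0.4586 -0.202   0.2278]
318 108 112 [ 0.4584 -0.2045  0.2324]
321 108 112 [ 0.4587 -0.207   0.2321]
324 108 112 [ 0.459  -0.2095  0.2321]
327 108 112 [ 0.4592 -0.212   0.232 ]
330 108 112 [ 0.4595 -0.2145  0.2323]
333 108 112 [ 0.4598 -0.217   0.2319]
336 108 112 [ 0.4601 -0.2195  0.2316]
339 108 112 [ 0.4604 -0.222   0.2325]
342 107 112 [ 0.461  -0.2245  0.2318]
345 96 149 [ 0.4555 -0.2273  0.2378]
348 49 124 [ 0.4723 -0.2274  0.2378]
0.242 [-0.1805 -0.1597] 0.0365 0.3540730940311947 0.5601677780458891
0.234 [ 0.1125 -0.2801] 0.0025 0.34984445852208873 0.540685099649984
B 892
279 112 113 [ 0.4556 -0.1775  0.2168]
282 110 115 [ 0.4558 -0.1797  0.2168]
285 109 114 [ 0.4564 -0.1814  0.213 ]
288 109 114 [ 0.4562 -0.1833  0.2086]
29
[... 418 characters left out ...]
4 112 117 [ 0.4591 -0.2092  0.2323]
327 112 117 [ 0.4594 -0.2112  0.2322]
330 111 117 [ 0.4599 -0.2131  0.2322]
333 112 117 [ 0.4598 -0.2152  0.2322]
336 112 117 [ 0.46   -0.2172  0.2324]
339 112 117 [ 0.4602 -0.2192  0.2317]
342 111 117 [ 0.4607 -0.2212  0.2315]
345 111 118 [ 0.4606 -0.2233  0.2317]
348 98 129 [ 0.461  -0.2258  0.225 ]
351 97 143 [ 0.4588 -0.227   0.2385]
354 48 133 [ 0.4687 -0.2275  0.2388]
357 100 131 [ 0.4619 -0.2302  0.2413]
372 87 106 [ 0.4761 -0.2372  0.2443]
396 108 115 [ 0.4672 -0.2541  0.2446]
399 66 76 [ 0.4916 -0.2515  0.2444]
0.242 [-0.142  -0.1733] 0.0261 0.3778428138273094 0.5400968071869098
0.234 [ 0.1138 -0.2809] 0.0012 0.37951271297302436 0.5270408792728597
```

View pics/w4.png

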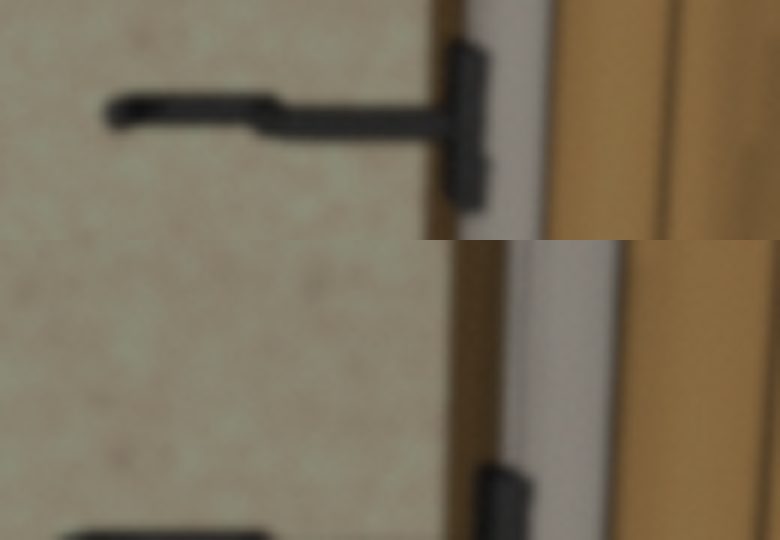

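Hook measurements:
- Yaw is 6.5°.
- The tip centre is about (0.456, -0.1795), and its top at 0.2168 matches the text.
- The prong top is 0.208, also matching.
- The throat middle is about (0.457, -0.191), 37 mm out from the rail front.

I'll grip the board off-centre, so that the fingers pass beside the hook. Next is a look at the board from above.

Call:
step_arm(increments=[[0.085,0.004,0.036,0.01,-0.031],[0.085,0.004,0.036,0.01,-0.031],[0.085,0.004,0.036,0.01,-0.031],[0.085,0.004,0.036,0,-0.031],[0.085,0.004,0.036,0,-0.031],[0.085,0.004,0.036,0,-0.031],[0.085,0.004,0.036,0,-0.031],[0.085,0.004,0.036,0,-0.031],[0.085,0.004,0.036,0,-0.031],[0.085,0.004,0.036,0,-0.031],[0.085,0.004,0.036,0,-0.031],[0.085,0.004,0.036,0,-0.031]])

```text
clock: 4.13
position: [0.4485, 0.2235, 0.3321]
ee_rot: [0.702, -0.093, -0.7, -0.094]
ft_force: [1.1, -0.1, -1.2]
grip_width: 0.996
```

Call:
step_arm(increments=[[0.085,0,0,0,0],[0.085,0,0,0,0],[0.085,0,0,0,0]])

```text
clock: 4.38
position: [0.4483, 0.2215, 0.3307]
ee_rot: [0.701, -0.092, -0.701, -0.093]
ft_force: [-0.1, -0.4, 1.4]
grip_width: 0.991
```

```bash
cat >> h.py <<'E'
def board(p,lo,hi):
    best=None
    for d in regions_of(p,"board_center")[:2]:
        w=world(p,mask=d["region"]); q=w[(w[:,2]>lo)&(w[:,2]<hi)]
        c,s,a=cv2.minAreaRect(q[:,:2].astype(np.float32))
        print(round(d["p"],2),np.round(d["centre"]),len(q),"c",np.round(c,4),"s",np.round(s,4),"a",round(a,2),"z",np.percentile(q[:,2],[5,50,95,99]).round(4))
def tool():
    from scipy.spatial.transform import Rotation as R
    o=monitor.get_obs(); M=R.from_quat(o["ee_rot"]).as_matrix()
    print("tcp",o["position"].round(4),"yang",np.degrees(np.arctan2(M[1,1],M[0,1])).round(2),"F",o["ft_force"].round(2),"grip",round(o["grip_width"],3),"t",round(o["clock"],2)); return o["position"],M
E
python3 - <<'E'
from h import *
tool(); W=camera("wrist"); save("w5",W["color"]); board(W,.205,.225); board(W,.1,.225)
E
```

```text
tcp [0.4483 0.2215 0.3307] yang -105.02 F [-0.1  -0.36  1.35] grip 0.991 t 4.38
0.85 [ 87. 305.] 2759 c [0.5157 0.2123] s [0.0116 0.1415] a 74.92 z [0.2148 0.216  0.2172 0.2177]Traceback (most recent call last):
  File "<stdin>", line 2, in <module>
  File "h.py", line 17, in board
    print(round(d["p"],2),np.round(d["centre"]),len(q),"c",np.round(c,4),"s",np.round(s,4),"a",round(a,2),"z",np.percentile(q[:,2],[5,50,95,99]).round(4))
                                                                                                              ~~~~~~~~~~~~~^^^^^^^^^^^^^^^^^^^^^
    return _quantile_unchecked(
        a, q, axis, out, overwrite_input, method, keepdims, weights)
    return _ureduce(a,
                    func=_quantile_ureduce_func,
    ...<5 lines>...
                    overwrite_input=overwrite_input,
                    method=method)
    r = func(a, **kwargs)
    result = _quantile(arr,
                       quantiles=q,
    ...<2 lines>...
                       out=out,
                       weights=wgt)
    slices_having_nans = np.isnan(arr[-1, ...])
                                  ~~~^^^^^^^^^
IndexError: index -1 is out of bounds for axis 0 with size 0
```

View pics/w5.png

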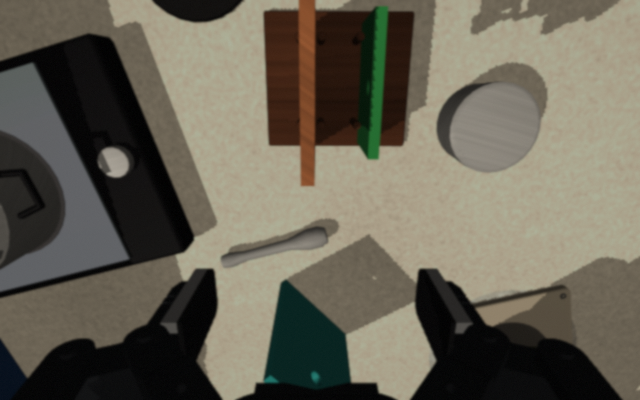

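The brown board is seen edge-on in the stand at (307,90), with its near end at row 185. The green board is at (375,80) and the turquoise one lower in the picture. Going down to grip 35 mm toward the near end.

Call:
step_arm(increments=[[0.06,0.019,-0.0006,0,0],[0.06,0.0187,-0.0006,0,0],[0.06,0,0,-0.03,0],[0.06,0,0,-0.03,0],[0.06,0,0,-0.03,0],[0.06,0,0,-0.03,0],[0.06,0,0,-0.025,0],[0.06,0,0,-0.012,0],[0.06,0,0,0,0],[0.06,0,0,0,0]])

```text
clock: 5.32
position: [0.4859, 0.2201, 0.1735]
ee_rot: [0.701, -0.093, -0.701, -0.093]
ft_force: [0.1, -0.3, -0.0]
grip_width: 0.703
```

Run:
```python
from h import *
tool(); W=camera("wrist"); board(W,.205,.225)
```

```text
tcp [0.4859 0.2201 0.1735] yang -105.09 F [ 0.12 -0.33 -0.03] grip 0.703 t 5.32
0.94 [164. 317.] 10812 c [0.5181 0.2112] s [0.0121 0.1494] a 74.88 z [0.215  0.216  0.217  0.2175]Traceback (most recent call last):
  File "<stdin>", line 2, in <module>
  File "h.py", line 17, in board
    print(round(d["p"],2),np.round(d["centre"]),len(q),"c",np.round(c,4),"s",np.round(s,4),"a",round(a,2),"z",np.percentile(q[:,2],[5,50,95,99]).round(4))
                                                                                                              ~~~~~~~~~~~~~^^^^^^^^^^^^^^^^^^^^^
    return _quantile_unchecked(
        a, q, axis, out, overwrite_input, method, keepdims, weights)
    return _ureduce(a,
                    func=_quantile_ureduce_func,
    ...<5 lines>...
                    overwrite_input=overwrite_input,
                    method=method)
    r = func(a, **kwargs)
    result = _quantile(arr,
                       quantiles=q,
    ...<2 lines>...
                       out=out,
                       weights=wgt)
    slices_having_nans = np.isnan(arr[-1, ...])
                                  ~~~^^^^^^^^^
IndexError: index -1 is out of bounds for axis 0 with size 0
```

Call:
step_arm(increments=[[0.0,0,0,0,0],[0.0,0,0,0,0],[0.0,0,0,0,0],[0.0,0,0,0,0],[0.0,0,0,0,0],[0.0,0,0,0,0],[0.0,0,0,0,0],[0.0,0,0,0,0]], force=70)

```text
clock: 6.08
position: [0.4856, 0.221, 0.1732]
ee_rot: [0.701, -0.092, -0.701, -0.093]
ft_force: [-0.7, 1.0, 6.2]
grip_width: 0.11
```

Call:
step_arm(increments=[[0.0,0,0,0.005,0],[0.0,0,0,0.01,0],[0.0,0,0,0.015,0],[0.0,0,0,0.02,0],[0.0,0,0,0.02,0],[0.0,0,0,0.02,0],[0.0,0,0,0.02,0],[0.0,0,0,0.02,0],[0.0,0,0,0.01,0],[0.0,0,0,0,0],[0.0,0,0,0,0]])

```text
clock: 7.0
position: [0.4852, 0.2207, 0.3122]
ee_rot: [-0.701, 0.092, 0.701, 0.092]
ft_force: [0.4, -0.0, -3.4]
grip_width: 0.113
```

```bash
sed -i 's/        c,s,a=cv2/        if len(q)<20: continue\n        c,s,a=cv2/' h.py
python3 - <<'E'
from h import *
tool(); W=camera("wrist"); board(W,.3,.37); S=camera("scene"); save("s6",cv2.resize(S["color"][140:280,300:480],None,fx=4,fy=4,interpolation=cv2.INTER_CUBIC)); np.save("s6.npy",S,allow_pickle=True); board(S,.1,.37)
E
```

```text
tcp [0.4852 0.2207 0.3122] yang -105.02 F [ 0.42 -0.02 -3.4 ] grip 0.113 t 7.0
0.97 [157. 315.] 10501 c [0.5182 0.2124] s [0.0121 0.1484] a 75.05 z [0.3534 0.3546 0.3557 0.3562]
0.93 [172. 427.] 552 c [0.1772 0.299 ] s [0.1598 0.018 ] a 27.25 z [0.1061 0.158  0.2001 0.2021]
0.73 [184. 386.] 1372 c [0.5221 0.2133] s [0.0162 0.1562] a 73.2 z [0.1666 0.2634 0.3511 0.3539]
```

View pics/s6.png

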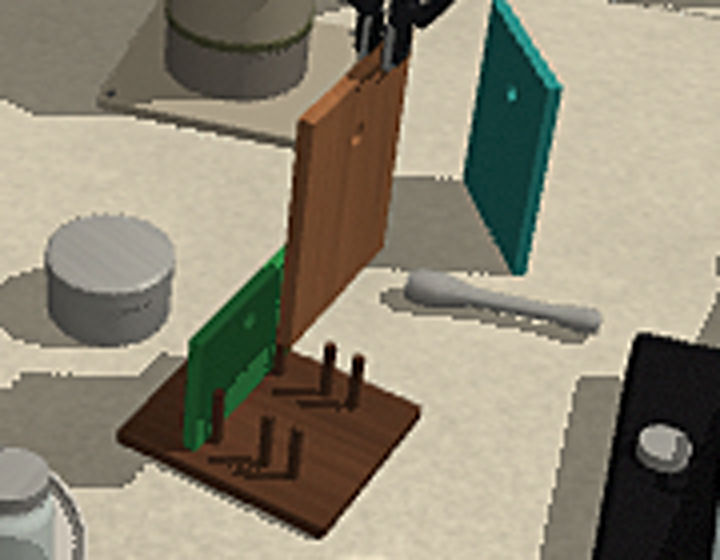

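The board is held upright and clear of the dowels, and the green board still stands. Carrying it to 60 mm in front of the hook and turning it to face the end panel.

Call:
step_arm(increments=[[0.0,-0.0057,-0.0297,0,0.0313],[0.0,-0.0057,-0.0297,0,0.0313],[0.0,-0.0057,-0.0297,0,0.0313],[0.0,-0.0057,-0.0297,0,0.0313],[0.0,-0.0057,-0.0297,0,0.0313],[0.0,-0.0057,-0.0297,0,0.0313],[0.0,-0.0057,-0.0297,0,0.0313],[0.0,-0.0057,-0.0297,0,0.0313],[0.0,-0.0057,-0.0297,0,0.0313],[0.0,-0.0057,-0.0297,0,0.0313],[0.0,-0.0057,-0.0297,0,0.0313],[0.0,-0.0057,-0.0297,0,0.0313]])

```text
clock: 8.2
position: [0.416, -0.1371, 0.3119]
ee_rot: [-0.706, -0.041, 0.706, -0.041]
ft_force: [1.0, -0.9, -3.6]
grip_width: 0.115
```

Call:
step_arm(increments=[[0.0,0,0,-0.02,0],[0.0,0,0,-0.025,0],[0.0,0,0,-0.025,0],[0.0,0,0,-0.02,0],[0.0,0,0,-0.005,0],[0.0,0,0,0,0],[0.0,0,0,0,0],[0.0,0,0,0,0]])

```text
clock: 8.87
position: [0.4176, -0.1359, 0.2188]
ee_rot: [0.707, 0.04, -0.705, 0.04]
ft_force: [0.4, 0.4, -3.1]
grip_width: 0.116
```

```bash
cat >> h.py <<'E'
def check(p):
    """board top edge and hook in the wrist view, in shelf axes about the measured throat middle"""
    P,M=tool(); e=np.array([.9936,.1132,0]); n=np.array([-.1132,.9936,0])
    d=regions_of(p,"board_center")[0]; w=world(p,mask=d["region"]); t=np.percentile(w[:,2],95); w=w[w[:,2]>t-.008]
    c,s,a=cv2.minAreaRect(w[:,:2].astype(np.float32)); c=np.array([*c,0]); H=np.array([.4571,-.1914,0])
    u=(w-c)@e; f=np.polyfit(u,w[:,2],1)
    print("board c",c.round(4),"s",np.round(s,4),"a",round(a,2),"u,n from hook",((c-H)@e).round(4),((c-H)@n).round(4),"top z at c",f[1].round(4),"slope",f[0].round(4),"c-tcp u,n",((c-P)@e).round(4),((c-P)@n).round(4))
    z=p["range_z"]; m=(z>0)&(p["color"].astype(int).sum(2)<200)&~cv2.dilate(d["region"].astype(np.uint8),np.ones((5,5))).astype(bool)
    w=world(p,mask=m); v=w-H; b=(abs(v@e)<.04)&(v@n>-.034)&(v@n<.018)&(w[:,2]>.195)&(w[:,2]<.238); w=w[b]
    if len(w): print("hook n",len(w),"u med",np.median((w-H)@e).round(4),"n range",((w-H)@n).min().round(4),((w-H)@n).max().round(4))
E
python3 - <<'E'
from h import *
W=camera("wrist"); check(W); save("w7",W["color"])
E
```

```text
tcp [ 0.4176 -0.1359  0.2188] yang -83.5 F [ 0.47  0.12 -3.52] grip 0.114 t 8.92
board c [ 0.4513 -0.1312  0.    ] s [0.1489 0.012 ] a 6.54 u,n from hook 0.0011 0.0605 top z at c 0.2616 slope -0.0068 c-tcp u,n 0.034 0.0009
hook n 1117 u med 0.0008 n range -0.034 0.0148
```

View pics/w7.png

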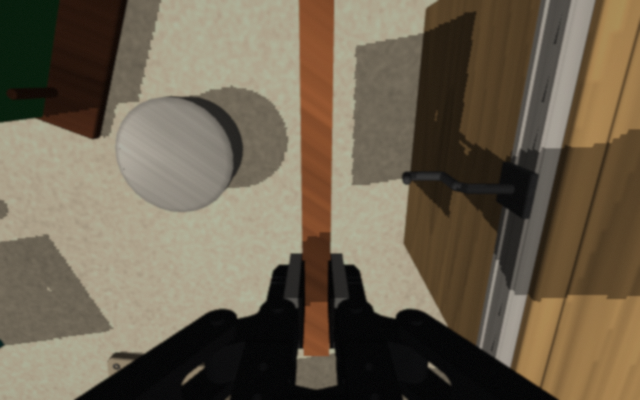

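The picture shows the board edge-on (317,150), the hook tip at (408,177) and the hook prong and arm running right to the rail. Now I'll refine the relative height and x.

Run:
```python
from h import *
W=camera("wrist"); check(W)
e=np.array([.9936,.1132,0]); n=np.array([-.1132,.9936,0]); H=np.array([.4571,-.1914,0])
d=regions_of(W,"board_center")[0]; r,c=np.nonzero(d["region"]); print("rows",r.min(),r.max())
w=world(W,mask=d["region"]); k=w[:,2]>.255; v=w[k]-H; mid=abs(v@n-np.median(v@n))<.004
print("near end u",np.percentile((v@e)[mid],[0,.2,1]).round(4),"far",((v@e)[mid]).max().round(4))
z=W["range_z"]; m=(z>0)&(W["color"].astype(int).sum(2)<230); m[:,:395]=0
w=world(W,mask=m); v=w-H
for a in np.arange(-.030,.017,.003):
    b=(abs(v@n-a)<.0015)&(abs(v@e)<.012)&(w[:,2]>.19)&(w[:,2]<.24)
    if b.any(): q=(v@e)[b]; print(round(a,3),b.sum(),"u",q.min().round(4),q.max().round(4),"mid",((q.min()+q.max())/2).round(4),"z",np.percentile(w[b][:,2],[5,50,95]).round(4))
```

```text
tcp [ 0.4175 -0.1359  0.2185] yang -83.5 F [-0.42 -0.33 -4.08] grip 0.114 t 9.02
board c [ 0.4513 -0.1312  0.    ] s [0.1485 0.0121] a 6.46 u,n from hook 0.001 0.0604 top z at c 0.2613 slope -0.0057 c-tcp u,n 0.0342 0.0008
hook n 1129 u med 0.0008 n range -0.0339 0.015
rows 0 355
near end u [-0.0729 -0.0719 -0.0702] far 0.0753
-0.03 68 u -0.0023 0.0027 mid 0.0002 z [0.2306 0.2321 0.233 ]
-0.027 56 u -0.0026 0.0024 mid -0.0001 z [0.2306 0.2321 0.2332]
-0.024 61 u -0.0024 0.003 mid 0.0003 z [0.2304 0.232  0.2331]
-0.021 70 u -0.0023 0.0026 mid 0.0002 z [0.2301 0.2319 0.2331]
-0.018 69 u -0.0029 0.0028 mid -0.0 z [0.2293 0.2321 0.233 ]
-0.015 72 u -0.0024 0.0025 mid 0.0001 z [0.2298 0.2317 0.2332]
-0.012 83 u -0.0026 0.0028 mid 0.0001 z [0.2278 0.2309 0.2329]
-0.009 158 u -0.0022 0.0028 mid 0.0003 z [0.2076 0.2256 0.2304]
-0.006 133 u -0.0016 0.0026 mid 0.0005 z [0.2067 0.2144 0.226 ]
-0.003 48 u -0.002 0.0028 mid 0.0004 z [0.2064 0.2079 0.2092]
-0.0 50 u -0.0019 0.0025 mid 0.0003 z [0.206  0.2079 0.2088]
0.003 48 u -0.0019 0.0027 mid 0.0004 z [0.2065 0.2081 0.2092]
0.006 49 u -0.0018 0.0028 mid 0.0005 z [0.2065 0.2079 0.2091]
0.009 28 u -0.0019 0.0026 mid 0.0004 z [0.2061 0.2082 0.2107]
0.012 66 u -0.0015 0.0027 mid 0.0006 z [0.2064 0.216  0.2179]
0.015 25 u -0.0012 0.0024 mid 0.0006 z [0.2124 0.2165 0.2179]
```

Call:
step_arm(increments=[[0.0,-0.0015,-0.0002,-0.0014,0],[0.0,0.0014,-0.0119,0,0],[0.0,0.0014,-0.0119,0,0],[0.0,0.0013,-0.012,0,0],[0.0,0,0,0,0],[0.0,0,0,0,0],[0.0,0,0,0,0]])

```text
clock: 9.7
position: [0.4195, -0.1718, 0.216]
ee_rot: [-0.706, -0.04, 0.706, -0.04]
ft_force: [-0.2, 0.2, -3.3]
grip_width: 0.11
```

```bash
cat >> h.py <<'E'
def fine(W):
    e=np.array([.9936,.1132,0]); n=np.array([-.1132,.9936,0]); H=np.array([.4571,-.1914,0])
    d=regions_of(W,"board_center")[0]; w=world(W,mask=d["region"]); w=w[w[:,2]>np.percentile(w[:,2],95)-.006]; v=w-H; nm=(np.percentile(v@n,1)+np.percentile(v@n,99))/2
    mid=abs(v@n-nm)<.004; f=np.polyfit(v@e,w[:,2],1)
    print("near end u",np.percentile((v@e)[mid],[0,.2]).round(4),"n mid",nm.round(4),"top z",f[1].round(4),"slope",f[0].round(4))
    z=W["range_z"]; m=(z>0)&(W["color"].astype(int).sum(2)<230)&~d["region"]
    w=world(W,mask=m); v=w-H
    for a,b in ((-.030,-.014),(-.005,.009),(.010,.016)):
        b=(v@n>a)&(v@n<b)&(abs(v@e)<.008)&(w[:,2]>.195)&(w[:,2]<.24)
        if b.sum()>5: q=(v@e)[b]; print("hook",a,b.sum(),"u",q.min().round(4),q.max().round(4),"z",np.median(w[b][:,2]).round(4))
E
python3 - <<'E'
from h import *
tool(); W=camera("wrist"); fine(W); save("w8",W["color"][100:260,240:480].repeat(3,0).repeat(3,1))
E
```

```text
tcp [ 0.4195 -0.1718  0.216 ] yang -83.52 F [-0.22  0.2  -3.26] grip 0.11 t 9.7
near end u [-0.0744 -0.0735] n mid 0.0245 top z 0.2586 slope -0.0076
hook -0.03 338 u -0.0021 0.0027 z 0.2321
hook -0.005 233 u -0.0024 0.0025 z 0.208
hook 0.01 75 u -0.0019 0.0027 z 0.2163
```

View pics/w8.png

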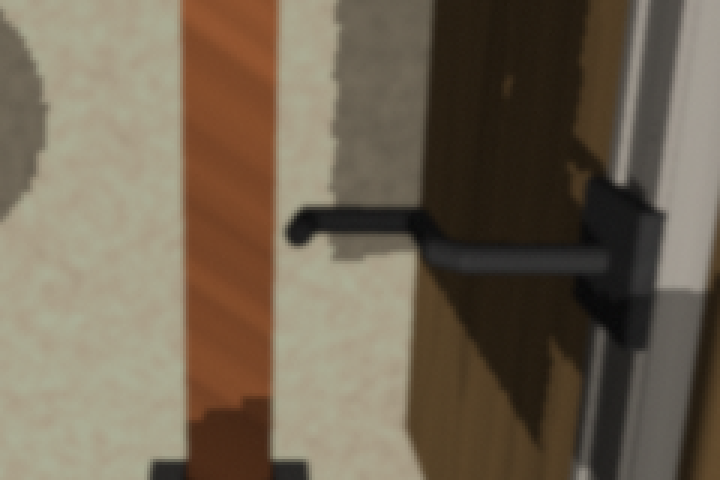

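The tip is at crop (298,228), just right of the board and centred on its middle. The hole is about 1 mm low, so I'll raise it slightly and feel forward.

Call:
step_arm(increments=[[0.0,0,0,0.0012,0],[0.0,0,0,0,0],[0.0,0,0,0,0],[0.0,0,0,0,0]])

```text
clock: 10.13
position: [0.4195, -0.1716, 0.2174]
ee_rot: [0.706, 0.04, -0.706, 0.04]
ft_force: [-0.9, 0.8, -2.6]
grip_width: 0.118
```

Run:
```python
from h import *
for i in range(2): tool(); W=camera("wrist"); fine(W)
```

```text
tcp [ 0.4195 -0.1716  0.2174] yang -83.49 F [-0.89  0.75 -2.57] grip 0.118 t 10.13
near end u [-0.0753 -0.0742] n mid 0.0247 top z 0.26 slope -0.0087
hook -0.03 347 u -0.0028 0.0026 z 0.232
hook -0.005 227 u -0.0021 0.0027 z 0.2081
hook 0.01 77 u -0.0016 0.0029 z 0.2166
tcp [ 0.4195 -0.1717  0.2174] yang -83.49 F [ 0.45 -0.77 -2.84] grip 0.119 t 10.23
near end u [-0.0753 -0.0741] n mid 0.0246 top z 0.26 slope -0.0098
hook -0.03 340 u -0.0027 0.0027 z 0.2321
hook -0.005 226 u -0.0021 0.0027 z 0.2081
hook 0.01 78 u -0.0015 0.0026 z 0.2166
```

Call:
step_arm(increments=[[0.0,0.0008,0.0001,0,0],[0.0,0.0002,-0.002,0,0],[0.0,0.0002,-0.002,0,0],[0.0,0.0001,-0.001,0,0],[0.0,0,0,0,0],[0.0,0,0,0,0]], force=100)

```text
clock: 10.83
position: [0.4208, -0.1767, 0.2173]
ee_rot: [-0.706, -0.04, 0.706, -0.04]
ft_force: [0.2, 0.2, -3.4]
grip_width: 0.101
```

Call:
step_arm(increments=[[0.0,0.0001,-0.001,0,0],[0.0,0.0001,-0.001,0,0],[0.0,0,0,0,0],[0.0,0,0,0,0]])

```text
clock: 11.17
position: [0.421, -0.1787, 0.2174]
ee_rot: [0.706, 0.04, -0.706, 0.04]
ft_force: [-0.4, -0.5, -2.5]
grip_width: 0.1
```

Call:
step_arm(increments=[[0.0,0.0001,-0.001,0,0],[0.0,0.0001,-0.001,0,0],[0.0,0,0,0,0],[0.0,0,0,0,0]])

```text
clock: 11.5
position: [0.4212, -0.1807, 0.2173]
ee_rot: [0.706, 0.04, -0.706, 0.04]
ft_force: [0.3, 0.3, -3.6]
grip_width: 0.104
```

Run:
```python
from h import *
tool(); W=camera("wrist"); fine(W)
```

```text
tcp [ 0.4212 -0.1807  0.2173] yang -83.51 F [ 0.29  0.3  -3.63] grip 0.104 t 11.5
near end u [-0.0748 -0.0737] n mid 0.0155 top z 0.2598 slope -0.0072
hook -0.03 359 u -0.0028 0.0028 z 0.2319
hook -0.005 185 u -0.002 0.0025 z 0.2081
```

The board middle is at n = 15.5 mm with no force, so the tip is inside the hole. Going on.

Call:
step_arm(increments=[[0.0,0.0001,-0.001,0,0],[0.0,0.0001,-0.001,0,0],[0.0,0.0001,-0.001,0,0],[0.0,0.0002,-0.001,0,0],[0.0,0,0,0,0],[0.0,0,0,0,0]])

```text
clock: 12.1
position: [0.4217, -0.1847, 0.2173]
ee_rot: [-0.706, -0.04, 0.706, -0.04]
ft_force: [-0.5, 0.3, -3.2]
grip_width: 0.1
```

Call:
step_arm(increments=[[0.0,0.0001,-0.001,0,0],[0.0,0.0001,-0.001,0,0],[0.0,0.0001,-0.001,0,0],[0.0,0.0002,-0.001,0,0],[0.0,0,0,0,0],[0.0,0,0,0,0]])

```text
clock: 12.6
position: [0.4222, -0.1887, 0.2173]
ee_rot: [0.706, 0.04, -0.706, 0.04]
ft_force: [0.1, -1.1, -3.1]
grip_width: 0.099
```

Call:
step_arm(increments=[[0.0,0.0001,-0.001,0,0],[0.0,0.0001,-0.001,0,0],[0.0,0.0001,-0.001,0,0],[0.0,0.0002,-0.001,0,0],[0.0,0,0,0,0],[0.0,0,0,0,0]])

```text
clock: 13.1
position: [0.4227, -0.1927, 0.2173]
ee_rot: [0.706, 0.04, -0.706, 0.04]
ft_force: [-0.6, 0.4, -3.7]
grip_width: 0.102
```

Run:
```python
from h import *
tool(); W=camera("wrist"); fine(W)
```

```text
tcp [ 0.4227 -0.1927  0.2173] yang -83.51 F [-0.6   0.43 -3.74] grip 0.102 t 13.1
near end u [-0.0744 -0.0735] n mid 0.0034 top z 0.2598 slope -0.0073
hook -0.03 331 u -0.0023 0.0027 z 0.232
hook -0.005 8 u -0.0012 0.0023 z 0.2083
hook 0.01 47 u -0.0015 0.0027 z 0.2165
```

Call:
step_arm(increments=[[0.0,0.0001,-0.001,0,0],[0.0,0.0001,-0.001,0,0],[0.0,0.0001,-0.001,0,0],[0.0,0,0,0,0],[0.0,0,0,-0.001,0],[0.0,0,0,-0.001,0],[0.0,0,0,-0.001,0],[0.0,0,0,0,0]])

```text
clock: 13.87
position: [0.4229, -0.1956, 0.214]
ee_rot: [-0.706, -0.04, 0.706, -0.04]
ft_force: [0.7, -0.1, -3.6]
grip_width: 0.099
```

Call:
step_arm(increments=[[0.0,0,0,-0.001,0],[0.0,0,0,-0.001,0],[0.0,0,0,-0.001,0],[0.0,0,0,-0.001,0],[0.0,0,0,-0.001,0],[0.0,0,0,0,0]])

```text
clock: 14.37
position: [0.4229, -0.1956, 0.2091]
ee_rot: [-0.706, -0.04, 0.706, -0.04]
ft_force: [-0.9, 0.4, -2.0]
grip_width: 0.102
```

Run:
```python
from h import *
tool(); W=camera("wrist"); fine(W)
```

```text
tcp [ 0.4229 -0.1956  0.2091] yang -83.5 F [-0.91  0.4  -2.04] grip 0.102 t 14.37
near end u [-0.0745 -0.0735] n mid 0.0005 top z 0.2516 slope -0.0099
hook -0.03 385 u -0.0025 0.0028 z 0.2319
hook 0.01 80 u -0.0018 0.0027 z 0.2163
```

Call:
step_arm(increments=[[0.0,0,0,-0.0007,0],[0.0,0,0,-0.0007,0],[0.0,0,0,-0.0006,0],[0.0,0,0,0,0],[0.0,0,0,0,0]])

```text
clock: 14.88
position: [0.423, -0.1956, 0.2073]
ee_rot: [-0.706, -0.04, 0.706, -0.04]
ft_force: [-0.6, -1.1, -3.1]
grip_width: 0.104
```

Call:
step_arm(increments=[[0.0,0,0,-0.0003,0],[0.0,0,0,-0.0003,0],[0.0,0,0,0,0],[0.0,0,0,0,0]])

```text
clock: 15.22
position: [0.423, -0.1956, 0.2069]
ee_rot: [0.706, 0.04, -0.706, 0.04]
ft_force: [-0.5, 0.6, -1.2]
grip_width: 0.105
```

Run:
```python
from h import *
tool(); W=camera("wrist"); fine(W); tool()
```

```text
tcp [ 0.423  -0.1956  0.2069] yang -83.5 F [-0.47  0.63 -1.16] grip 0.105 t 15.22
near end u [-0.0747 -0.0735] n mid 0.0004 top z 0.2494 slope -0.0059
hook -0.03 388 u -0.0024 0.0027 z 0.232
hook -0.005 16 u -0.0017 0.002 z 0.208
hook 0.01 85 u -0.0015 0.0026 z 0.2163
tcp [ 0.423  -0.1957  0.2069] yang -83.5 F [-0.56  0.06 -0.89] grip 0.101 t 15.32
```

Call:
step_arm(increments=[[0.0,0,0,-0.0003,0],[0.0,0,0,-0.0002,0],[0.0,0,0,0,0],[0.0,0,0,0,0]])

```text
clock: 15.65
position: [0.423, -0.1957, 0.2065]
ee_rot: [0.706, 0.04, -0.706, 0.04]
ft_force: [-2.8, -0.5, 3.7]
grip_width: 0.102
```

Run:
```python
from h import *
tool(); W=camera("wrist"); fine(W); tool()
```

```text
tcp [ 0.423  -0.1957  0.2065] yang -83.51 F [-2.79 -0.47  3.67] grip 0.102 t 15.65
near end u [-0.0751 -0.074 ] n mid 0.0005 top z 0.2492 slope -0.002
hook -0.03 392 u -0.0024 0.0027 z 0.232
hook -0.005 18 u -0.0022 0.0023 z 0.2084
hook 0.01 88 u -0.0016 0.0025 z 0.2164
tcp [ 0.423  -0.1957  0.2065] yang -83.51 F [-4.02  0.68  4.86] grip 0.101 t 15.75
```

The board bears on the hook: wrist force z went from -3.4 to about +4 N, so around 8 N on the prong. I'll ease off slightly, then release.

Call:
step_arm(increments=[[0.0,0,0,0.0003,0],[0.0,0,0,0,0],[0.0,0,0,0,0]], force=20)

```text
clock: 16.0
position: [0.423, -0.1957, 0.2066]
ee_rot: [0.706, 0.04, -0.706, 0.04]
ft_force: [-2.8, 0.8, 1.7]
grip_width: 0.097
```

Call:
step_arm(increments=[[0.012,0,0,0,0],[0.014,0,0,0,0],[0.016,0,0,0,0],[0.02,0,0,0,0],[0.026,0,0,0,0],[0.03,0,0,0,0],[0.03,0,0,0,0],[0.03,0,0,0,0]])

```text
clock: 16.67
position: [0.423, -0.1956, 0.2066]
ee_rot: [0.706, 0.04, -0.706, 0.04]
ft_force: [0.6, 1.1, 0.4]
grip_width: 0.354
```

Run:
```python
from h import *
tool(); W=camera("wrist"); fine(W); tool(); save("w9",W["color"])
```

```text
tcp [ 0.423  -0.1956  0.2066] yang -83.5 F [0.56 1.08 0.41] grip 0.354 t 16.67
near end u [-0.0736 -0.0727] n mid 0.0003 top z 0.2493 slope -0.0213
hook -0.03 392 u -0.0024 0.0026 z 0.2319
hook -0.005 18 u -0.0019 0.0025 z 0.2082
hook 0.01 84 u -0.0016 0.0026 z 0.2163
tcp [ 0.423  -0.1957  0.2065] yang -83.5 F [-0.36 -0.97  0.01] grip 0.352 t 16.77
```

View pics/w9.png

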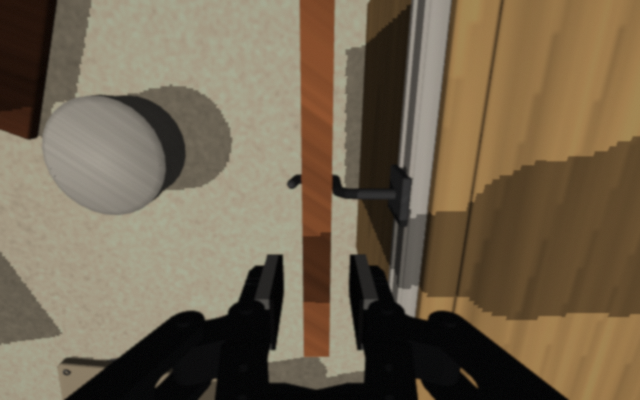

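The board hangs between the tip (293,182) and the stem (337,185), with the fingers clear on both sides. Withdrawing straight up.

Call:
step_arm(increments=[[0.03,0,0,0.005,0],[0.03,0,0,0.01,0],[0.03,0,0,0.015,0],[0.03,0,0,0.02,0],[0.03,0,0,0.02,0],[0.03,0,0,0.02,0],[0.03,0,0,0.02,0],[0.03,0,0,0.02,0],[0.03,0,0,0,0],[0.03,0,0,0,0],[0.03,0,0,0,0],[0.03,0,0,0,0]])

```text
clock: 17.77
position: [0.4227, -0.1956, 0.336]
ee_rot: [-0.706, -0.04, 0.706, -0.04]
ft_force: [-0.8, -0.7, 0.1]
grip_width: 0.35
```

Call:
step_arm(increments=[[0.03,0,0,0,0],[0.03,0,0,0,0],[0.03,0,0,0,0],[0.03,0,0,0,0],[0.03,0,0,0,0],[0.03,0,0,0,0],[0.03,0,0,0,0],[0.03,0,0,0,0],[0.03,0,0,0,0],[0.03,0,0,0,0],[0.03,0,0,0,0],[0.03,0,0,0,0]])

```text
clock: 18.77
position: [0.423, -0.1956, 0.3365]
ee_rot: [0.706, 0.04, -0.706, 0.04]
ft_force: [-0.1, 0.1, -0.2]
grip_width: 0.352
```

Run:
```python
from h import *
for i in range(3):
    tool(); W=camera("wrist"); fine(W)
check(W); S=camera("scene"); save("s10",cv2.resize(S["color"][110:260,150:350],None,fx=4,fy=4,interpolation=cv2.INTER_CUBIC))
```

```text
tcp [ 0.423  -0.1956  0.3365] yang -83.5 F [-0.06  0.07 -0.17] grip 0.352 t 18.77
near end u [-0.2949 -0.2948] n mid 0.4914 top z -0.0611 slope -0.3665
hook -0.03 117 u -0.0019 0.0023 z 0.2321
hook -0.005 10 u -0.0017 0.0018 z 0.2079
hook 0.01 26 u -0.0014 0.0025 z 0.2165
tcp [ 0.423  -0.1956  0.3365] yang -83.5 F [ 0.32 -1.11 -0.06] grip 0.35 t 18.87
near end u [-0.0731 -0.0726] n mid 0.0004 top z 0.2493 slope -0.0211
hook -0.03 117 u -0.0018 0.0024 z 0.2321
hook -0.005 10 u -0.0016 0.0018 z 0.2084
hook 0.01 26 u -0.0018 0.0024 z 0.2164
tcp [ 0.423  -0.1956  0.3365] yang -83.5 F [-0.52  0.25  0.53] grip 0.35 t 18.97
near end u [-0.294 -0.294] n mid 0.4913 top z -0.0735 slope -0.4101
hook -0.03 117 u -0.0019 0.0024 z 0.232
hook -0.005 10 u -0.0017 0.0018 z 0.2082
hook 0.01 25 u -0.0015 0.0024 z 0.216
tcp [ 0.423  -0.1956  0.3365] yang -83.5 F [-0.55  0.03  1.57] grip 0.352 t 19.07
board c [0.1206 0.2657 0.    ] s [0.0242 0.0043] a 29.53 u,n from hook -0.2826 0.4923 top z at c 0.0414 slope -0.4181 c-tcp u,n -0.2483 0.4926
hook n 250 u med 0.0006 n range -0.0336 0.0136
```

View pics/s10.png

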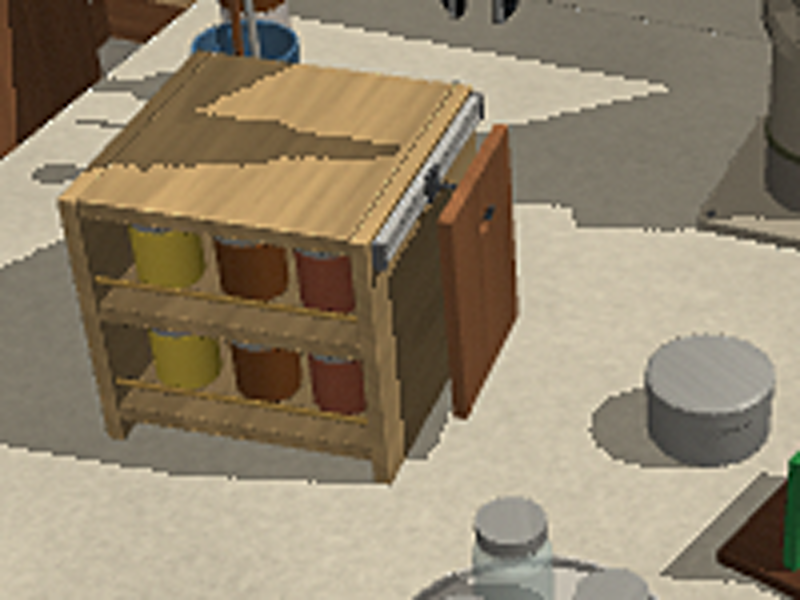

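The board hangs on the hook: the tip shows through the hole at crop (488,213). Its tilt is 0.02 rad, it is 0.4 mm from the throat's middle, and it is not moving. Handing in.

```bash
python3 -c "
from workcell import ticket
print(ticket.hand_in())"
```

```text
the job is handed in; nothing more can be done
None
```

The wooden board now hangs on the J-hook, and I handed the job in at about 19 s on the robot's clock. I gripped it 35 mm off-centre so the fingers would clear the hook. I lifted it out of the stand, brought its hole in over the upturned tip with no contact felt, and let it down onto the prong. The highest force estimated on the hook was about 8 N, against the 20 N limit.

**Last checks:**
- **Position:** the board is 0.4 mm from the throat's middle. Its hole centre is about 6 mm below the prong line.
- **Angle and stillness:** it tilts about 0.02 rad. Its position and tilt were the same 2 s apart, before and after the fingers withdrew. I did not re-measure its angle to the end panel after release; it was parallel when I brought it in.
- **Clearance:** the gripper is about 90 mm above the board, and the wrist force is about zero apart from noise.
- **Other objects:** the green board was still standing after the lift, and nothing on the counter looks disturbed. I did not measure how far any of them moved.

**Disagreements:** in the last set of readings, the detector picked the turquoise look-alike instead of the board in three of the four, so I discarded those. The fourth matched the reading taken before the gripper withdrew, and the last picture shows the board hanging.

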